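Set a badge punch's depth stop with a blade gauge

ROBOT

A 6-joint arm with a two-finger parallel gripper is mounted at the origin on the work surface; the furniture and walls round the work are solid. World frame = base frame: x ahead of the robot, y to its left, z up, the work surface at z = 0. Lengths are in mm, angles in degrees, forces in N, time in s.
With the tool pointing down it reaches from about 325 to 925 mm from the base axis. Payload 3.1 kg.
Tool frame: the origin (TCP) lies at the very end of the fingers, on their centre line; the grasp point (between the pads) lies robot.tcp_to_grasp behind it (robot.tcp_to_grasp is the distance from the TCP to the grasp point, in mm); z points along the fingers, y is the line along which they close (so a half turn about z gives the same grasp; the last joint's range is limited). The gripper opens to 85 mm and grips with 20 to 120 N. Pads are 22 mm wide; open, the fingers measure 114 mm over their backs; the gripper's body (76 mm by 85 mm) begins 54 mm behind the grasp point. The pads swing forward as they close: fully open they stand 13 mm farther back than shut.
Start: joints at [-80.684, 12.427, 92.441, -0, 75.132, -6.429], TCP at [169.618, -601.556, 231.3] pointing down, gripper open.
Joint ranges: [-157.48, 157.48], [-44.54, 120.13], [17.64, 146.25], [-64.5, 244.5], [7.68, 150.69], [-147.95, 147.95]. Speed limits (degrees/s): [159.86, 159.86, 180, 180, 180, 180].

INTERFACE

Orientations are given as [roll, pitch, yaw] about the fixed x, y, z axes, in that order (R = Rz(yaw) Ry(pitch) Rx(roll)).
In Python, from cell import robot gives the robot as it stands.
- The arm moves only by the tool send_rows, never from a script. Its argument "rows" is a list of rows, each an object of numbers: "wx", "wy", "wz": the turn, a rotation vector about the tool's x, y, z in degrees; "dx", "dy", "dz": the shift along the tool's x, y, z in m; "fingers": the finger opening in m, from 0 to 0.0854. A call has exactly 8 rows; each row shifts and turns the commanded pose from where the row before left it, along the tool's axes as they then stand; what a row does not reach is not made up. A row lasts 1/8 s, in which the tool goes at most 62.5 mm and 10.7 degrees, less where a joint would pass 70% of its speed; a pose out of reach is approached as far as the arm can. A call with a gripper value outside its range is refused whole. The fingers move at their own pace and stop on an object; the grip force is fixed at half the most. Time passes only in rows, so rows that do not move let the fingers close, or fill a call up. It gives the time, the measured TCP pose, the force, the opening and the grip force at its end, in the units of the state.
- robot.get_state(): the state, without advancing time (a new reading comes with each control period).
- robot.grab_frame(name): name is "scene" or "top"; returns a dict with "pixels" (384x512x3 uint8, red, green, blue), "range_z" (384x512 float32, mm along the optical axis (not along the pixel's ray), 0 where there is no reading), "mtx" (3x3 intrinsics, pixels), "rvec" (rotation vector, rad) and "tvec" (3), from world to camera coordinates, as OpenCV has them. Camera axes: x right, y down, z forward; pixel columns grow to the right and rows downward; lengths in mm; the calibration is good to about 2 mm. A picture is of the moment at which its call begins.
- robot.job_done(): hands the job in; it is judged then, once.
Trained networks look in the newest picture that a camera, given by its name, has taken for a name from the list of things; names that differ only in an ending like _2 or _b are one class to them, and where a whole thing is asked for, a point or a joint stands for the part that bears it (a point fixed in the world has none). Each returns a list of dicts, best first, with "p" (0 to 1); they miss things now and then, are a little off and sometimes report something else, mostly with a low value. They report only what shows in the picture. A call takes as long as a camera call.
- robot.search_frame(camera, query): "box" ([left, top, right, bottom] in pixels, round what is visible of it).
The state is a dict: "time": time; "qpos": joint angles; "joint_velocities": joint speeds; "effort": joint torques, N m; "tool_pos": TCP position; "tcp_rot": TCP orientation; "ft_force": force on the tool from outside, world axes, zero at the start; "wrist_torque": the same for the moment, N m; "opening": finger opening in mm; "grasp_force": force on a finger pad.
Only numpy, scipy, OpenCV 4.12 (cv2) and the standard library are available. Lean on these libraries where they do the work, as an engineer would, in place of code of your own. Each camera call takes 0.05 s, during which the arm holds its last target. There are 200 camera calls.

TASK

Set the badge punch's depth stop: first clear the eraser off the feed shelf and lay it flat on the middle of the sticky pad, then take the gauge with the longer blade and slide its blade into the punch's throat, pushing the stop inward until the gauge's crossbar sits against the punch's front face, without forcing it. Draw the gauge out again, put it back flat on the desk where it lay, and leave the stop where the gauge set it and everything else where it stands.

Things in the scene. Friction and masses are not known exactly. Their poses are not given: they have to be found in the camera images.
- punch: Badge punch fixed to the desk: grey housing 150 mm wide (y), 112 mm deep (x from 0 to +112) and 72 mm high, with an aluminium feed shelf 120 mm wide and 30 mm high that runs from the housing's front face 85 mm toward -x. Origin on the desk (z = 0) under the middle of the throat's mouth, in the plane of the flat front face; +x points into the throat, z up.
- throat (a point): Middle of the lower edge of the throat's mouth, on the front face, 30 mm above the desk; axes as the punch's. The throat is a level slot 60 mm wide (y) and 8 mm high (z from 0 to 8 mm here), more than 80 mm deep; its floor is level with the shelf's top.
- depth_stop (a joint): The punch's depth stop, a steel pin 8 mm thick on the throat's middle line: distance in m of the pin's front from the mouth plane, along the punch's +x. It slides with about 3 N of friction, stays where it is left, starts 10 to 28 mm deep and could go to 78 mm. A small steel pointer on top of the housing shows it.
- gauge_long: The gauge to use (0.11 to 0.2 kg, lies flat): 4 mm steel plate; crossbar 80 mm wide (y), 8 thick, 14 high. Origin: underside, middle line, plane of the crossbar's front face. Blade from there to +x: 50 mm long, 54 wide, round corners. Behind, a 30 mm wide tail to x = -70 mm carries an upright black fin to hold: 10 mm thick (y), 40 long (middle at x = -42 mm), top 50 mm above the underside.
- gauge_short: The other gauge, same in all but its blade, which is only 32 mm long. Leave it alone. Origin and axes as on the long one.
- eraser: Eraser in a card sleeve, 22 mm (x) x 55 mm (y) x 12 mm high, lying flat across the feed shelf in front of the throat. Origin at the centre of its underside.
- sticky_pad: Square pad of yellow sticky notes, 77 x 77 x 12.5 mm, fixed flat on the desk. Origin at the centre of its underside.
- pad_top (a point): Centre of the sticky pad's top face, 12.5 mm above the desk.
- mug: White mug, a bystander: body 82 mm across, 93 mm high, handle to +y. Origin at the underside, in the middle of the 118 mm from handle to far wall; the round body is centred 18 mm toward -y of it.
- glue_stick: Standing glue stick, a bystander: 28 mm thick, 94 mm high. Origin at the centre of its underside.
- staple_box: Small carton, a bystander: 42 mm (x) x 88 mm (y) x 27 mm high. Origin at the centre of its underside.
- spray_bottle: Small standing pump spray bottle, a bystander: 44 mm thick, 139 mm high. Origin at the centre of its underside.

How it is judged:
By the outcome, as a careful person would: the job done as asked, in the order asked, and still so for the second after the job is handed in, with the robot touching nothing.
It also fails if it takes over 72 s, if anything falls off the work surface, if the arm or the gripper's body presses on something with over 40 N, if the wrist force passes 120 N, or if a joint passes its speed limit or range.

## Working session

There is one attempt and no reset: what is moved stays moved. The work goes in short steps, Python scripts to look and compute and a tool call to move; the robot and the scene stay as the last step left them, time stands still between calls to the robot, and variables do not carry over. Pictures are saved under pics/ and viewed, at most 10 in all, crops included, and the job is handed in when it is done.

Besides the shell and the picture viewer there is one more tool, called as a command line: name --argument value ..., lists and objects as JSON in quotes. send_rows: Moves the arm, as the interface text tells. Its arguments: {"type":"object","properties":{"rows":{"type":"array","items":{"type":"object","properties":{"wx":{"type":"number"},"wy":{"type":"number"},"wz":{"type":"number"},"dx":{"type":"number"},"dy":{"type":"number"},"dz":{"type":"number"},"fingers":{"type":"number"}}}}},"required":["rows"]}

```bash
mkdir -p pics; cat > h.py <<'E'
import numpy as np,cv2
from cell import robot
def grab(n):
    f=robot.grab_frame(n)
    R=cv2.Rodrigues(np.array(f['rvec'],float))[0];t=np.array(f['tvec'],float).ravel();K=np.array(f['mtx'],float)
    z=f['range_z'].astype(float);v,u=np.mgrid[:384,:512]
    c=np.stack([(u-K[0,2])/K[0,0]*z,(v-K[1,2])/K[1,1]*z,z],-1)
    P=(c-t)@R; P[z==0]=np.nan
    return f,P
def save(f,name,box=None,s=1):
    im=cv2.cvtColor(f['pixels'],cv2.COLOR_RGB2BGR)
    if box: im=im[box[1]:box[3],box[0]:box[2]]
    cv2.imwrite('pics/'+name,cv2.resize(im,None,fx=s,fy=s,interpolation=cv2.INTER_CUBIC))
E
python3 - <<'E'
from h import *
print(robot.get_state(),robot.tcp_to_grasp)
ims=[]
for n in ['top','scene']:
    f,P=grab(n);save(f,n+'.png',None,1.5)
    for q in ['punch','throat','depth_stop','gauge_long','gauge_short','eraser','sticky_pad','mug','glue_stick','staple_box','spray_bottle']:
        for r in robot.search_frame(n,q)[:2]:
            b=[int(x) for x in r['box']];c=P[b[1]:b[3],b[0]:b[2]].reshape(-1,3)
            m=P[(b[1]+b[3])//2,(b[0]+b[2])//2]
            print(n,q,round(r['p'],2),b,np.round(m))
E
```

```text
{'time': 0.0, 'qpos': array([-8.06857682e+01,  1.24771991e+01,  9.25282582e+01, -1.47328859e-03,
        7.51313103e+01, -6.42795177e+00]), 'joint_velocities': array([-0.03938482,  0.06015991, -0.05251387,  0.03188172,  0.0098811 ,
       -0.01031391]), 'effort': array([ 1.31762241e-03, -3.96845198e+01, -3.03855836e+01,  1.33497659e-05,
        9.90587636e-03,  5.13228159e-06]), 'tool_pos': array([ 169.45712398, -600.74838903,  229.96549281]), 'tcp_rot': array([-1.79863933e+02, -1.38975246e-02,  1.57425468e+01]), 'ft_force': array([-0.93047723,  0.15135784,  0.52236458]), 'wrist_torque': array([0.00462209, 0.06324261, 0.00967767]), 'grasp_force': 0.0, 'opening': 85.56657329439817} 18.700000000000003
top punch 0.81 [185, 141, 255, 225] [571.  40.  68.]
top throat 0.91 [183, 138, 257, 224] [576.  40.  71.]
top gauge_long 0.62 [313, 164, 340, 207] [ 577. -251.    8.]
top gauge_short 0.56 [117, 219, 141, 254] [434. 293.   3.]
top sticky_pad 0.97 [122, 157, 157, 194] [604. 271.  11.]
top mug 0.65 [375, 167, 410, 211] [ 566. -435.    8.]
top mug 0.28 [117, 216, 142, 252] [439. 292.   6.]
t
[... 199 characters left out ...]
12, 104, 331, 131] [ 746. -229.   94.]
scene punch 0.84 [196, 181, 263, 244] [563.  75.  58.]
scene throat 0.96 [198, 180, 266, 243] [561.  61.  53.]
scene gauge_long 0.86 [259, 163, 294, 175] [ 581. -263.   10.]
scene gauge_long 0.69 [227, 132, 239, 164] [ 750. -214.   74.]
scene gauge_short 0.88 [206, 276, 237, 305] [422. 311.  35.]
scene sticky_pad 0.38 [166, 246, 200, 272] [590. 275.  13.]
scene mug 0.9 [291, 131, 315, 161] [ 529. -382.   70.]
scene glue_stick 0.61 [262, 244, 272, 263] [371. 158.  67.]
scene staple_box 0.36 [310, 199, 323, 202] [ 364. -161.   30.]
scene spray_bottle 0.7 [261, 241, 272, 267] [373. 160.  63.]
scene spray_bottle 0.54 [230, 131, 241, 162] [ 745. -220.   82.]
```

```bash
python3 - <<'E'
from h import *
f,P=grab('top');a=f['pixels'][90:290,100:420]
cv2.imwrite('pics/t1.png',cv2.resize(a[:,:,::-1],None,fx=2.5,fy=2.5,interpolation=cv2.INTER_CUBIC))
f,P=grab('scene');a=f['pixels'][110:320,140:340]
cv2.imwrite('pics/s1.png',cv2.resize(a[:,:,::-1],None,fx=2.8,fy=2.8,interpolation=cv2.INTER_CUBIC))
E
```

```text
(no output)
```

View pics/t1.png

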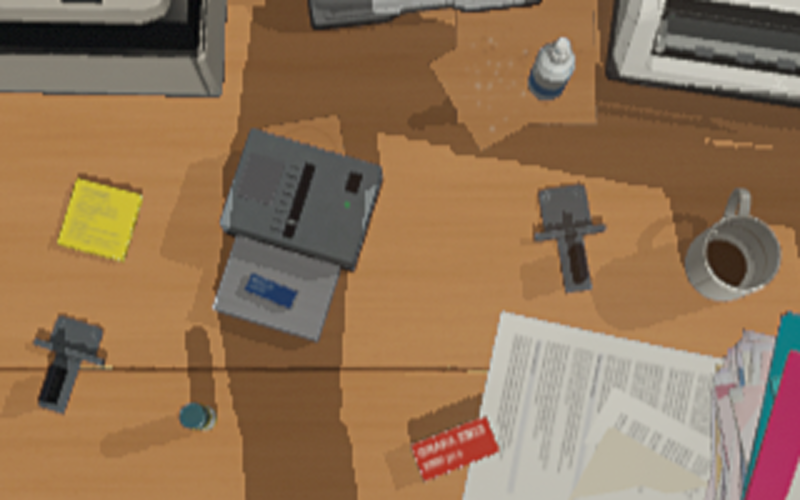

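View pics/s1.png

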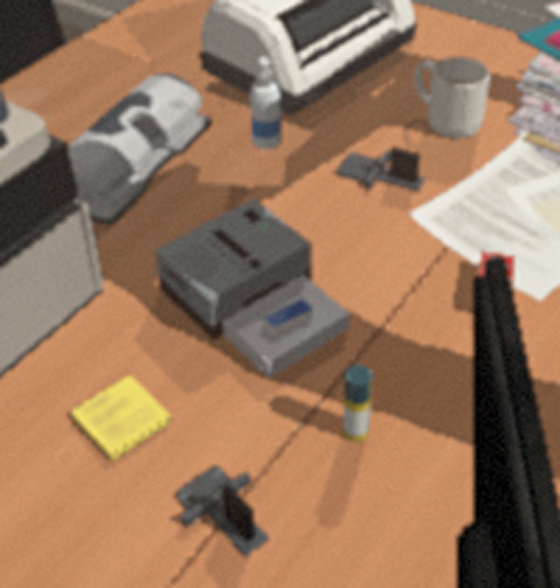

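```bash
cat > fit.py <<'E'
from h import *
from scipy.optimize import minimize
S=4
def box(x0,x1,y0,y1,z0,z1): return np.array([[x,y,z] for x in(x0,x1) for y in(y0,y1) for z in(z0,z1)],float)
def gauge(L): return [box(0,L,-27,27,0,4),box(-8,0,-40,40,0,14),box(-70,-8,-15,15,0,4),box(-62,-22,-5,5,0,50)]
MODEL={'gauge_long':gauge(50),'gauge_short':gauge(32),'eraser':[box(-11,11,-27.5,27.5,0,12)],'sticky_pad':[box(-38.5,38.5,-38.5,38.5,0,12.5)],
 'punch':[box(0,112,-75,75,0,72),box(-85,0,-60,60,0,30)]}
def proj(f,model,p,z0=0):
    c,s=np.cos(np.radians(p[2])),np.sin(np.radians(p[2]));out=[]
    for b in model:
        w=np.c_[b[:,0]*c-b[:,1]*s+p[0],b[:,0]*s+b[:,1]*c+p[1],b[:,2]+z0]
        out.append(cv2.projectPoints(w,np.array(f['rvec'],float),np.array(f['tvec'],float),np.array(f['mtx'],float),None)[0].reshape(-1,2))
    return out
def sil(f,model,p,z0,roi):
    m=np.zeros(((roi[3]-roi[1])*S,(roi[2]-roi[0])*S),np.uint8)
    for q in proj(f,model,p,z0):
        h=cv2.convexHull(((q-np.array(roi[:2])+.5)*S).astype(np.float32)*16).astype(np.int32)
        cv2.fillConvexPoly(m,h,1,cv2.LINE_8,4)
    return cv2.resize(m.astype(np.float32),(roi[2]-roi[0],roi[3]-roi[1]),interpolation=cv2.INTER_AREA)
def mask(f,kind,roi):
    a=f['pixels'][roi[1]:roi[3],roi[0]:roi[2]].astype(float);r,g,b=a[...,0],a[...,1],a[...,2]
    if kind=='eraser': v=(b-r)/(a.max(-1)+1); return np.clip((v-.1)/.3,0,1)
    if kind=='sticky_pad': v=(np.minimum(r,g)-b)/(r+1)*(g/(r+1)>.8); return np.clip((v-.3)/.2,0,1)
    v=(r-b)/(r+1); return np.clip((.4-v)/.15,0,1)
def fit(views,name,p0,z0=0,pad=10,post=None):
    rois=[];ms=[]
    for f in views:
        q=np.vstack(proj(f,MODEL[name],p0,z0));lo=np.floor(q.min(0)-pad).astype(int).clip(0);hi=np.ceil(q.max(0)+pad).astype(int)
        roi=[*lo,min(hi[0],512),min(hi[1],384)];rois.append(roi);ms.append(mask(f,name,roi))
    def cost(p): return sum(np.abs(sil(f,MODEL[name],p,z0,r)-m).sum()/m.sum() for f,r,m in zip(views,rois,ms))/len(views)
    best=None
    for d in (-8,0,8):
      x0=np.array(p0,float)+[0,0,d]
      r=minimize(cost,x0,method='Nelder-Mead',options=dict(initial_simplex=[x0,x0+[8,0,0],x0+[0,8,0],x0+[0,0,6]],xatol=.05,fatol=1e-4))
      if best is None or r.fun<best.fun: best=r
    return best.x,best.fun
E
python3 - <<'E'
from fit import *
ft,Pt=grab('top');fs,Ps=grab('scene')
for n,P in (('top',Pt),('scene',Ps)):
    for nm,lo,hi,xr,yr in (('house',66,78,(480,700),(-60,140)),('shelf',25,36,(400,580),(-60,150)),('eraser',38,46,(430,530),(0,100)),('fin',38,55,(500,600),(-300,-220)),('padtop',8,17,(550,660),(220,330))):
        m=(P[...,2]>lo)&(P[...,2]<hi)&(P[...,0]>xr[0])&(P[...,0]<xr[1])&(P[...,1]>yr[0])&(P[...,1]<yr[1])
        if m.sum()>5: print(n,nm,m.sum(),np.round(P[m].mean(0),1),cv2.minAreaRect(P[m][:,:2].astype(np.float32)))
    m=(P[...,0]>430)&(P[...,0]<470)&(P[...,1]>-60)&(P[...,1]<-20);print(n,'desk z',np.nanmedian(P[m][:,2]),np.nanstd(P[m][:,2]))
for nm,p0,z0 in (('punch',(530,50,-17+0),0),('gauge_long',(565,-250,10),0),('gauge_short',(455,290,-15),0),('eraser',(478,60,-20),30),('sticky_pad',(603,270,-15),0)):
    for l,v in (('top',[ft]),('scene',[fs]),('both',[ft,fs])):
        x,c=fit(v,nm,p0,z0);print(nm,l,np.round(x,1),round(c,3))
E
```

```text
top house 2228 [612.1  40.1  72.4] ((613.281982421875, 40.419151306152344), (150.55914306640625, 112.8724594116211), 73.21113586425781)
top shelf 1173 [519.9  67.3  30.5] ((524.7691040039062, 58.1190185546875), (143.31695556640625, 110.00316619873047), 78.09642791748047)
top eraser 143 [512.8  71.4  42.1] ((511.52154541015625, 70.46418762207031), (58.028297424316406, 28.800048828125), 79.55044555664062)
top fin 64 [ 545.9 -260.6   47.9] ((546.3859252929688, -261.2952575683594), (39.76887512207031, 11.049800872802734), 7.823540210723877)
top padtop 662 [597.5 268.9  12.6] ((599.4253540039062, 280.8780517578125), (105.45254516601562, 81.27600860595703), 80.6032485961914)
top desk z -0.6938493878330106 3.1811637118350355
scene house 1091 [607.4  46.9  73.5] ((610.9827270507812, 41.226837158203125), (150.74853515625, 115.7421875), 72.8112564086914)
scene shelf 720 [519.1  72.8  31.5] ((519.1585693359375, 67.79353332519531), (148.0144500732422, 97.2876968383789), 73.52852630615234)
scene eraser 90 [510.5  74.6  43.1] ((511.0016174316406, 73.98651123046875), (54.50249099731445, 24.23454666
[... 260 characters left out ...]
, 76.89456939697266), 75.93415832519531)
scene desk z 1.7653223413823698 1.8139731943127606
punch top [559.2  57.4 -17. ] 0.03
punch scene [560.9  54.2 -17.2] 0.15
punch both [559.6  56.5 -16.6] 0.094
gauge_long top [ 588.5 -254.7    8.3] 0.431
gauge_long scene [ 589.2 -257.3    6.1] 0.672
gauge_long both [ 588.4 -255.1    8.1] 0.555
gauge_short top [453.  296.  -16.9] 0.095
gauge_short scene [453.2 295.3 -17.9] 0.221
gauge_short both [453.2 296.  -17. ] 0.165
eraser top [515.8  75.1 -24.8] 0.2
eraser scene [571.9 133.5 -45.9] 1.0
eraser both [516.1  74.9 -26.9] 0.864
sticky_pad top [597.9 269.9 -14.9] 0.042
sticky_pad scene [598.6 268.9 -15.5] 0.412
sticky_pad both [598.  269.7 -15.4] 0.229
```

```bash
python3 - <<'E'
from fit import *
ft,Pt=grab('top')
def ov(c,items,roi,s):
    im=cv2.resize(ft['pixels'][roi[1]:roi[3],roi[0]:roi[2]][:,:,::-1],None,fx=s,fy=s,interpolation=cv2.INTER_NEAREST).copy()
    for nm,p,z,col in items:
        for q in proj(ft,MODEL[nm],p,z):
            h=cv2.convexHull(((q-np.array(roi[:2])+.5)*s).astype(np.int32));cv2.polylines(im,[h],True,col,1)
    return im
a=ov(0,[('eraser',(511.5,72.5,-20),30,(0,255,0)),('punch',(559.2,57.4,-17),0,(0,0,255))],(185,170,250,230),6)
b=ov(0,[('gauge_long',(588.3,-255,8.2),0,(0,255,0))],(308,155,348,215),6)
cv2.imwrite('pics/o1.png',np.hstack([a,b]))
# eraser: surface points 38..47 with blue-ish
px=ft['pixels'].astype(float)
sub=px[195:218,194:224]; print(np.round(((sub[...,2]-sub[...,0])/(sub.max(-1)+1))*10).astype(int))
print((Pt[195:218,194:224,2]-30).round().astype(int))
E
```

```text
[[ 0  0  0  0  0  0  0  0  0  0  0  0  0  0  0  0  0  0  0  0  0  0  0  0
   0  0  0  0  0  0]
 [ 0  0  0  0  0  0  0  0  0  0  0  0  0  0  0  0  0  0  0  0  0  0  0  0
   0  0  0  0  0  0]
 [ 0  0  0  0  0  0  0  0  0  0  0  0  0  0  0  0  0  0  0  0  0  0  0  0
   0  0  0  0  0  0]
 [ 0  0  0  0  0  0  0  0  0  0  0  0  0  0  0  0  0  0  0  0  0  0  0  0
   0  0  0  0  0  0]
 [ 0  0  0  0  0  0  1  2  1  0  0  0  0  0  0  0  0  0  0  0  0  0  0  0
   0  0  0  0  0  0]
 [ 0  0  0  0  0  0  4  5  5  3  2  0  0  0  0  0  0  0  0  0  0  0  0  0
   0  0  0  0  0  0]
 [ 0  0  0  0  0  1  5  3  3  5  5  3  2  1  0  0  0  0  0  0  0  0  0  0
   0  0  0  0  0  0]
 [ 0  0  0 -1  0  3  6  3  3  4  4  5  4  4  3  2  0  0  0  0  0  0  0  0
   0  0  0  0  0  0]
 [ 0  0  0  0  1  5  6  5  4  4  4  4  5  6  5  5  3  2  0 -1  0  0  0  0
   0  0  0  0  0  0]
 [ 0  0  0  0  3  6  4  4  4  5  4  4  4  4  4  6  6  5  3  2  2  0  0  0
   0  0  0  0  0  0]
 [ 0  0  0  1  5  6  6  5  4  4  4  4  5  5  5  6  6  6  6  6  5  3  2  0
   0  0  0  0  0  0]
 [ 0  0  0  0  1  4  6  6  6  5  4  5  6  6  6  6  7  6
[... 15420 characters left out ...]
       -33                  -29                  -27
                   -16                   -6                    0
                     0                   -3                   -6
                     2                   -1                   -6
                    -1                    2                    4
                    -7                    6                   -5
                    -2                   -2                    3
                    -4                   -1                    0
                     0                    3                    0
                    -3                   -3                   -2]]<stdin>:15: RuntimeWarning: invalid value encountered in cast
```

View pics/o1.png

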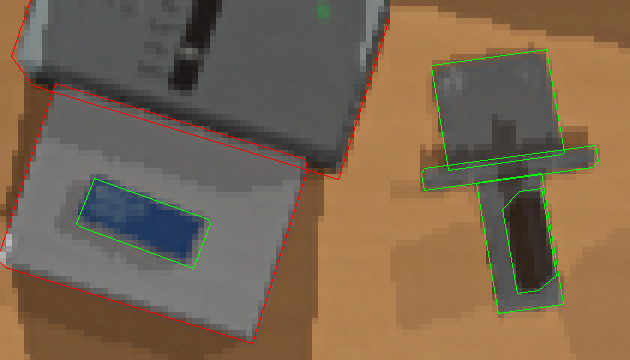

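send_rows --rows '[{"dx": 0.032,"dy": -0.0348,"fingers": 0.044},{"dx": 0.032,"dy": -0.0348,"fingers": 0.044},{"dx": 0.032,"dy": -0.0348,"fingers": 0.044},{"dx": 0.032,"dy": -0.0348,"fingers": 0.044},{"dx": 0.032,"dy": -0.0348,"fingers": 0.044},{"dx": 0.032,"dy": -0.0348,"fingers": 0.044},{"dx": 0.032,"dy": -0.0348,"fingers": 0.044},{"dx": 0.032,"dy": -0.0348,"fingers": 0.044}]'

```text
validation failed for argument at $.ro...
```

send_rows --rows '[{"dx": 0.032,"dy": -0.0348,"fingers": 0.044},{"dx": 0.032,"dy": -0.0348,"fingers": 0.044},{"dx": 0.032,"dy": -0.0348,"fingers": 0.044},{"dx": 0.032,"dy": -0.0348,"fingers": 0.044},{"dx": 0.032,"dy": -0.0348,"fingers": 0.044},{"dx": 0.032,"dy": -0.0348,"fingers": 0.044},{"dx": 0.032,"dy": -0.0348,"fingers": 0.044},{"dx": 0.032,"dy": -0.0348,"fingers": 0.044}]'

```text
validation failed for argument at $.ro...
```

send_rows --rows '[{"wz": -9,"dz": 0.02,"fingers": 0.044},{"wz": -9,"dz": 0.02,"fingers": 0.044},{"wz": -9,"dz": 0.02,"fingers": 0.044},{"wz": -9,"dz": 0.02,"fingers": 0.044},{"wz": -9,"dz": 0.02,"fingers": 0.044},{"wz": -9,"dz": 0.02,"fingers": 0.044},{"fingers": 0.044},{"fingers": 0.044}]'

```text
validation failed for argument at $.ro...
```

```bash
cat > d.py <<'E'
import sys,numpy as np
from cell import robot
def delta(x,y,z,yaw):
    s=robot.get_state();p=s['tool_pos'];a=np.radians(s['tcp_rot'][2]);c,n=np.cos(a),np.sin(a);d=np.array([x,y,z])-p
    w=(yaw-s['tcp_rot'][2]+180)%360-180
    print('t',round(s['time'],2),'p',p.round(1),'rpy',s['tcp_rot'].round(2),'F',s['ft_force'].round(1),'op',round(s['opening'],1),'q',s['qpos'].round(0))
    print('dx %.1f dy %.1f dz %.1f wz %.1f'%(d[0]*c+d[1]*n,d[0]*n-d[1]*c,-d[2],-w))
if __name__=='__main__': delta(*map(float,sys.argv[1:]))
E
python3 d.py 511.5 73 32 70
```

```text
t 1.45 p [ 169.6 -601.6  231.3] rpy [180.     0.    15.74] F [ 0.8 -0.7  0.6] op 85.2 q [-81.  12.  92.  -0.  75.  -6.]
dx 512.1 dy -556.5 dz 199.3 wz -54.3
```

send_rows --rows '[{"wx": 0,"wy": 0,"wz": 0,"dx": 0.032,"dy": -0.0348,"dz": 0,"fingers": 0.044},{"wx": 0,"wy": 0,"wz": 0,"dx": 0.032,"dy": -0.0348,"dz": 0,"fingers": 0.044},{"wx": 0,"wy": 0,"wz": 0,"dx": 0.032,"dy": -0.0348,"dz": 0,"fingers": 0.044},{"wx": 0,"wy": 0,"wz": 0,"dx": 0.032,"dy": -0.0348,"dz": 0,"fingers": 0.044},{"wx": 0,"wy": 0,"wz": 0,"dx": 0.032,"dy": -0.0348,"dz": 0,"fingers": 0.044},{"wx": 0,"wy": 0,"wz": 0,"dx": 0.032,"dy": -0.0348,"dz": 0,"fingers": 0.044},{"wx": 0,"wy": 0,"wz": 0,"dx": 0.032,"dy": -0.0348,"dz": 0,"fingers": 0.044},{"wx": 0,"wy": 0,"wz": 0,"dx": 0.032,"dy": -0.0348,"dz": 0,"fingers": 0.044}]'

```text
time: 2.45
tool_pos: [341.0, -262.8, 231.6]
tcp_rot: [180.0, -0.0, 15.7]
ft_force: [0.2, 0.2, 0.7]
opening: 44.1
grasp_force: 0.0
```

send_rows --rows '[{"wx": 0,"wy": 0,"wz": 0,"dx": 0.032,"dy": -0.0348,"dz": 0,"fingers": 0.044},{"wx": 0,"wy": 0,"wz": 0,"dx": 0.032,"dy": -0.0348,"dz": 0,"fingers": 0.044},{"wx": 0,"wy": 0,"wz": 0,"dx": 0.032,"dy": -0.0348,"dz": 0,"fingers": 0.044},{"wx": 0,"wy": 0,"wz": 0,"dx": 0.032,"dy": -0.0348,"dz": 0,"fingers": 0.044},{"wx": 0,"wy": 0,"wz": 0,"dx": 0.032,"dy": -0.0348,"dz": 0,"fingers": 0.044},{"wx": 0,"wy": 0,"wz": 0,"dx": 0.032,"dy": -0.0348,"dz": 0,"fingers": 0.044},{"wx": 0,"wy": 0,"wz": 0,"dx": 0.032,"dy": -0.0348,"dz": 0,"fingers": 0.044},{"wx": 0,"wy": 0,"wz": 0,"dx": 0.032,"dy": -0.0348,"dz": 0,"fingers": 0.044}]'

```text
time: 3.45
tool_pos: [512.0, 74.8, 231.6]
tcp_rot: [180.0, -0.0, 15.8]
ft_force: [0.2, -1.1, -0.0]
opening: 44.2
grasp_force: 0.0
```

send_rows --rows '[{"wx": 0,"wy": 0,"wz": -9,"dx": 0,"dy": 0,"dz": 0.02,"fingers": 0.044},{"wx": 0,"wy": 0,"wz": -9,"dx": 0,"dy": 0,"dz": 0.02,"fingers": 0.044},{"wx": 0,"wy": 0,"wz": -9,"dx": 0,"dy": 0,"dz": 0.02,"fingers": 0.044},{"wx": 0,"wy": 0,"wz": -9,"dx": 0,"dy": 0,"dz": 0.02,"fingers": 0.044},{"wx": 0,"wy": 0,"wz": -9,"dx": 0,"dy": 0,"dz": 0.02,"fingers": 0.044},{"wx": 0,"wy": 0,"wz": -9,"dx": 0,"dy": 0,"dz": 0.02,"fingers": 0.044},{"wx": 0,"wy": 0,"wz": 0,"dx": 0,"dy": 0,"dz": 0,"fingers": 0.044},{"wx": 0,"wy": 0,"wz": 0,"dx": 0,"dy": 0,"dz": 0,"fingers": 0.044}]'

```text
time: 4.45
tool_pos: [511.9, 73.3, 112.1]
tcp_rot: [179.9, -0.0, 69.6]
ft_force: [0.6, -0.1, 0.7]
opening: 44.1
grasp_force: 0.0
```

```bash
python3 d.py 511.5 73 32 70
```

```text
t 4.45 p [511.9  73.3 112.1] rpy [ 1.7994e+02 -2.0000e-02  6.9620e+01] F [ 0.6 -0.1  0.7] op 44.1 q [  0.   7. 112.   0.  60.  21.]
dx -0.4 dy -0.3 dz 80.1 wz -0.4
```

send_rows --rows '[{"wx": 0,"wy": 0,"wz": 0,"dx": 0,"dy": 0,"dz": 0.02,"fingers": 0.044},{"wx": 0,"wy": 0,"wz": 0,"dx": 0,"dy": 0,"dz": 0.02,"fingers": 0.044},{"wx": 0,"wy": 0,"wz": 0,"dx": 0,"dy": 0,"dz": 0.02,"fingers": 0.044},{"wx": 0,"wy": 0,"wz": 0,"dx": 0,"dy": 0,"dz": 0.015,"fingers": 0.044},{"wx": 0,"wy": 0,"wz": 0,"dx": 0,"dy": 0,"dz": 0.005,"fingers": 0.044},{"wx": 0,"wy": 0,"wz": 0,"dx": 0,"dy": 0,"dz": 0,"fingers": 0.01},{"wx": 0,"wy": 0,"wz": 0,"dx": 0,"dy": 0,"dz": 0,"fingers": 0.01},{"wx": 0,"wy": 0,"wz": 0,"dx": 0,"dy": 0,"dz": 0,"fingers": 0.01}]'

```text
time: 5.45
tool_pos: [512.1, 73.3, 32.1]
tcp_rot: [179.9, -0.0, 69.7]
ft_force: [0.6, -0.1, 2.3]
opening: 20.1
grasp_force: 60.6
```

send_rows --rows '[{"wx": 0,"wy": 0,"wz": 0,"dx": 0,"dy": 0,"dz": 0,"fingers": 0.01},{"wx": 0,"wy": 0,"wz": 0,"dx": 0,"dy": 0,"dz": -0.005,"fingers": 0.01},{"wx": 0,"wy": 0,"wz": 0,"dx": 0,"dy": 0,"dz": -0.02,"fingers": 0.01},{"wx": 0,"wy": 0,"wz": 0,"dx": 0,"dy": 0,"dz": -0.02,"fingers": 0.01},{"wx": 0,"wy": 0,"wz": 0,"dx": 0,"dy": 0,"dz": -0.02,"fingers": 0.01},{"wx": 0,"wy": 0,"wz": 0,"dx": 0,"dy": 0,"dz": -0.015,"fingers": 0.01},{"wx": 0,"wy": 0,"wz": 0,"dx": 0,"dy": 0,"dz": 0,"fingers": 0.01},{"wx": 0,"wy": 0,"wz": 0,"dx": 0,"dy": 0,"dz": 0,"fingers": 0.01}]'

```text
time: 6.45
tool_pos: [510.7, 73.3, 110.6]
tcp_rot: [-179.9, 0.0, 69.7]
ft_force: [-0.1, 0.1, -0.5]
opening: 20.1
grasp_force: 60.3
```

```bash
python3 d.py 597.9 269.7 100 75; python3 - <<'E'
from fit import *
f,P=grab('scene');save(f,'e1.png',(170,160,330,280),4)
E
```

```text
t 6.45 p [510.7  73.3 110.6] rpy [-1.7993e+02  3.0000e-02  6.9740e+01] F [-0.1  0.1 -0.5] op 20.1 q [  0.   7. 112.  -0.  60.  21.]
dx 214.5 dy 13.8 dz 10.6 wz -5.3
```

View pics/e1.png

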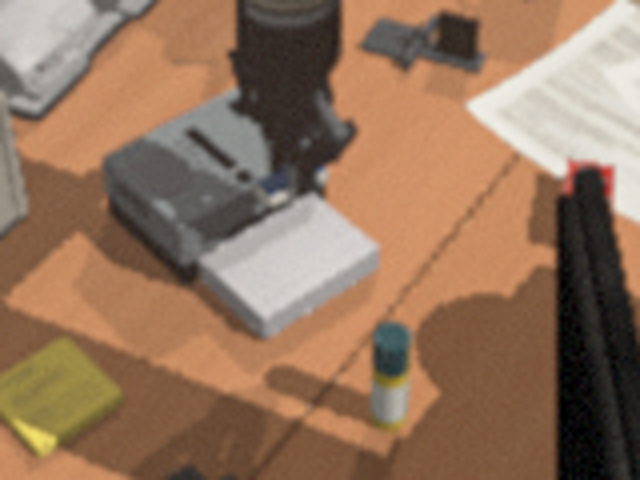

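send_rows --rows '[{"wx": 0,"wy": 0,"wz": 0,"dx": 0.036,"dy": 0.0023,"dz": 0,"fingers": 0.01},{"wx": 0,"wy": 0,"wz": 0,"dx": 0.036,"dy": 0.0023,"dz": 0,"fingers": 0.01},{"wx": 0,"wy": 0,"wz": 0,"dx": 0.036,"dy": 0.0023,"dz": 0,"fingers": 0.01},{"wx": 0,"wy": 0,"wz": 0,"dx": 0.036,"dy": 0.0023,"dz": 0,"fingers": 0.01},{"wx": 0,"wy": 0,"wz": 0,"dx": 0.036,"dy": 0.0023,"dz": 0,"fingers": 0.01},{"wx": 0,"wy": 0,"wz": 0,"dx": 0.0345,"dy": 0.0023,"dz": 0,"fingers": 0.01},{"wx": 0,"wy": 0,"wz": -5,"dx": 0,"dy": 0,"dz": 0.02,"fingers": 0.01},{"wx": 0,"wy": 0,"wz": 0,"dx": 0,"dy": 0,"dz": 0.02,"fingers": 0.01}]'

```text
time: 7.5
tool_pos: [597.8, 269.9, 69.3]
tcp_rot: [-179.9, 0.1, 74.7]
ft_force: [0.4, -0.2, -0.6]
opening: 20.0
grasp_force: 60.3
```

send_rows --rows '[{"wx": 0,"wy": 0,"wz": 0,"dx": 0,"dy": 0,"dz": 0.02,"fingers": 0.01},{"wx": 0,"wy": 0,"wz": 0,"dx": 0,"dy": 0,"dz": 0.015,"fingers": 0.01},{"wx": 0,"wy": 0,"wz": 0,"dx": 0,"dy": 0,"dz": 0.01,"fingers": 0.01},{"wx": 0,"wy": 0,"wz": 0,"dx": 0,"dy": 0,"dz": 0.005,"fingers": 0.01},{"wx": 0,"wy": 0,"wz": 0,"dx": 0,"dy": 0,"dz": 0.0035,"fingers": 0.01},{"wx": 0,"wy": 0,"wz": 0,"dx": 0,"dy": 0,"dz": 0,"fingers": 0.01},{"wx": 0,"wy": 0,"wz": 0,"dx": 0,"dy": 0,"dz": 0,"fingers": 0.01},{"wx": 0,"wy": 0,"wz": 0,"dx": 0,"dy": 0,"dz": 0,"fingers": 0.01}]'

```text
time: 8.5
tool_pos: [598.9, 269.9, 18.3]
tcp_rot: [180.0, -0.0, 74.7]
ft_force: [0.3, -0.1, -1.0]
opening: 20.3
grasp_force: 60.3
```

```bash
python3 d.py 597.9 269.7 14.6 75
```

```text
t 8.5 p [598.9 269.9  18.3] rpy [ 1.7996e+02 -3.0000e-02  7.4750e+01] F [ 0.3 -0.1 -1. ] op 20.3 q [18. 30. 94. -0. 56. 33.]
dx -0.4 dy -0.9 dz 3.7 wz -0.3
```

send_rows --rows '[{"wx": 0,"wy": 0,"wz": 0,"dx": 0,"dy": 0,"dz": 0.002,"fingers": 0.01},{"wx": 0,"wy": 0,"wz": 0,"dx": 0,"dy": 0,"dz": 0.0015,"fingers": 0.01},{"wx": 0,"wy": 0,"wz": 0,"dx": 0,"dy": 0,"dz": 0,"fingers": 0.01},{"wx": 0,"wy": 0,"wz": 0,"dx": 0,"dy": 0,"dz": 0,"fingers": 0.044},{"wx": 0,"wy": 0,"wz": 0,"dx": 0,"dy": 0,"dz": 0,"fingers": 0.044},{"wx": 0,"wy": 0,"wz": 0,"dx": 0,"dy": 0,"dz": 0,"fingers": 0.044},{"wx": 0,"wy": 0,"wz": 0,"dx": 0,"dy": 0,"dz": -0.015,"fingers": 0.044},{"wx": 0,"wy": 0,"wz": 0,"dx": 0,"dy": 0,"dz": -0.04,"fingers": 0.044}]'

```text
time: 9.5
tool_pos: [596.3, 269.0, 67.8]
tcp_rot: [-179.7, 0.2, 74.7]
ft_force: [-0.0, 0.5, 0.6]
opening: 44.0
grasp_force: 0.0
```

send_rows --rows '[{"wx": 0,"wy": 0,"wz": 9.5,"dx": 0,"dy": 0,"dz": -0.02,"fingers": 0.044},{"wx": 0,"wy": 0,"wz": 9.5,"dx": 0,"dy": 0,"dz": -0.02,"fingers": 0.044},{"wx": 0,"wy": 0,"wz": 9.5,"dx": 0,"dy": 0,"dz": -0.02,"fingers": 0.044},{"wx": 0,"wy": 0,"wz": 9.5,"dx": 0,"dy": 0,"dz": -0.02,"fingers": 0.044},{"wx": 0,"wy": 0,"wz": 9.5,"dx": 0,"dy": 0,"dz": 0,"fingers": 0.044},{"wx": 0,"wy": 0,"wz": 9.5,"dx": 0,"dy": 0,"dz": 0,"fingers": 0.044},{"wx": 0,"wy": 0,"wz": 9.5,"dx": 0,"dy": 0,"dz": 0,"fingers": 0.044},{"wx": 0,"wy": 0,"wz": 0,"dx": 0,"dy": 0,"dz": 0,"fingers": 0.044}]'

```text
time: 10.5
tool_pos: [598.8, 269.9, 150.5]
tcp_rot: [-180.0, -0.1, 8.4]
ft_force: [0.9, -0.0, 0.6]
opening: 44.1
grasp_force: 0.0
```

```bash
python3 d.py 546.7 -261 14 8.2
```

```text
t 10.5 p [598.8 269.9 150.5] rpy [-1.7999e+02 -8.0000e-02  8.3600e+00] F [ 0.9 -0.   0.6] op 44.1 q [ 18.  20.  92.   0.  68. 100.]
dx -128.7 dy 517.6 dz 136.5 wz 0.2
```

send_rows --rows '[{"wx": 0,"wy": 0,"wz": 0,"dx": -0.0107,"dy": 0.0431,"dz": 0,"fingers": 0.044},{"wx": 0,"wy": 0,"wz": 0,"dx": -0.0107,"dy": 0.0431,"dz": 0,"fingers": 0.044},{"wx": 0,"wy": 0,"wz": 0,"dx": -0.0107,"dy": 0.0431,"dz": 0,"fingers": 0.044},{"wx": 0,"wy": 0,"wz": 0,"dx": -0.0107,"dy": 0.0431,"dz": 0,"fingers": 0.044},{"wx": 0,"wy": 0,"wz": 0,"dx": -0.0107,"dy": 0.0431,"dz": 0,"fingers": 0.044},{"wx": 0,"wy": 0,"wz": 0,"dx": -0.0107,"dy": 0.0431,"dz": 0,"fingers": 0.044},{"wx": 0,"wy": 0,"wz": 0,"dx": -0.0107,"dy": 0.0431,"dz": 0,"fingers": 0.044},{"wx": 0,"wy": 0,"wz": 0,"dx": -0.0107,"dy": 0.0431,"dz": 0,"fingers": 0.044}]'

```text
time: 11.5
tool_pos: [563.3, -85.2, 150.2]
tcp_rot: [180.0, -0.1, 8.4]
ft_force: [0.1, 0.6, -0.3]
opening: 43.8
grasp_force: 0.0
```

send_rows --rows '[{"wx": 0,"wy": 0,"wz": 0,"dx": -0.0107,"dy": 0.0431,"dz": 0,"fingers": 0.044},{"wx": 0,"wy": 0,"wz": 0,"dx": -0.0107,"dy": 0.0431,"dz": 0,"fingers": 0.044},{"wx": 0,"wy": 0,"wz": 0,"dx": -0.0107,"dy": 0.0431,"dz": 0,"fingers": 0.044},{"wx": 0,"wy": 0,"wz": 0,"dx": -0.0107,"dy": 0.0431,"dz": 0,"fingers": 0.044},{"wx": 0,"wy": 0,"wz": 0,"dx": 0,"dy": 0,"dz": 0.02,"fingers": 0.044},{"wx": 0,"wy": 0,"wz": 0,"dx": 0,"dy": 0,"dz": 0.02,"fingers": 0.044},{"wx": 0,"wy": 0,"wz": 0,"dx": 0,"dy": 0,"dz": 0.02,"fingers": 0.044},{"wx": 0,"wy": 0,"wz": 0,"dx": 0,"dy": 0,"dz": 0,"fingers": 0.044}]'

```text
time: 12.5
tool_pos: [543.5, -257.9, 85.8]
tcp_rot: [-179.7, 0.3, 8.4]
ft_force: [-0.6, 0.6, 0.0]
opening: 43.9
grasp_force: 0.0
```

```bash
python3 d.py 546.7 -261 14 8.2;python3 - <<'E'
from fit import *
f,P=grab('top');save(f,'e2.png',(110,130,360,260),3)
# depth-stop pointer baseline: save both frames
np.savez('base_top.npz',px=f['pixels'])
px=f['pixels'].astype(float)
print(fit([f],'eraser',(598,270,-15),12.5))
E
```

```text
t 12.5 p [ 543.5 -257.9   85.8] rpy [-179.74    0.29    8.36] F [-0.6  0.6  0. ] op 43.9 q [-32.  19. 101.   0.  60.  50.]
dx 2.7 dy 3.5 dz 71.8 wz 0.2
(array([600.22894424, 269.46547898, -20.21805369]), np.float64(0.33779277914085104))
```

View pics/e2.png

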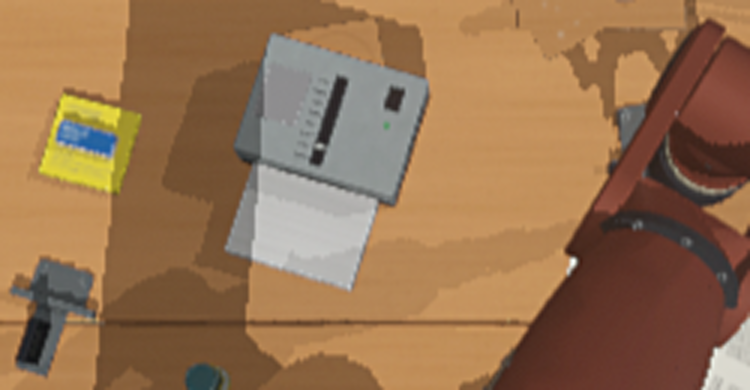

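send_rows --rows '[{"wx": 0,"wy": 0,"wz": 0,"dx": 0,"dy": 0,"dz": 0.01,"fingers": 0.044},{"wx": 0,"wy": 0,"wz": 0,"dx": 0,"dy": 0,"dz": 0.01,"fingers": 0.044},{"wx": 0,"wy": 0,"wz": 0,"dx": 0,"dy": 0,"dz": 0,"fingers": 0.044},{"wx": 0,"wy": 0,"wz": 0,"dx": 0,"dy": 0,"dz": 0,"fingers": 0.044},{"wx": 0,"wy": 0,"wz": 0,"dx": 0,"dy": 0,"dz": 0,"fingers": 0.044},{"wx": 0,"wy": 0,"wz": 0,"dx": 0,"dy": 0,"dz": 0,"fingers": 0.044},{"wx": 0,"wy": 0,"wz": 0,"dx": 0,"dy": 0,"dz": 0,"fingers": 0.044},{"wx": 0,"wy": 0,"wz": 0,"dx": 0,"dy": 0,"dz": 0,"fingers": 0.044}]'

```text
time: 13.55
tool_pos: [545.6, -260.5, 69.4]
tcp_rot: [180.0, -0.0, 8.2]
ft_force: [0.5, 0.7, 1.0]
opening: 43.8
grasp_force: 0.0
```

```bash
python3 d.py 546.7 -261 14 8.2
```

```text
t 13.55 p [ 545.6 -260.5   69.4] rpy [ 1.80e+02 -1.00e-02  8.24e+00] F [0.5 0.7 1. ] op 43.8 q [-32.  20. 101.   0.  58.  50.]
dx 1.0 dy 0.6 dz 55.4 wz 0.0
```

send_rows --rows '[{"wx": 0,"wy": 0,"wz": 0,"dx": 0.001,"dy": 0.0006,"dz": 0.02,"fingers": 0.044},{"wx": 0,"wy": 0,"wz": 0,"dx": 0,"dy": 0,"dz": 0.02,"fingers": 0.044},{"wx": 0,"wy": 0,"wz": 0,"dx": 0,"dy": 0,"dz": 0.01,"fingers": 0.044},{"wx": 0,"wy": 0,"wz": 0,"dx": 0,"dy": 0,"dz": 0.005,"fingers": 0.044},{"wx": 0,"wy": 0,"wz": 0,"dx": 0,"dy": 0,"dz": 0,"fingers": 0.044},{"wx": 0,"wy": 0,"wz": 0,"dx": 0,"dy": 0,"dz": 0,"fingers": 0.044},{"wx": 0,"wy": 0,"wz": 0,"dx": 0,"dy": 0,"dz": 0,"fingers": 0.02},{"wx": 0,"wy": 0,"wz": 0,"dx": 0,"dy": 0,"dz": 0,"fingers": 0.014}]'

```text
time: 14.55
tool_pos: [547.0, -261.2, 14.9]
tcp_rot: [180.0, -0.0, 8.2]
ft_force: [0.2, 0.2, 0.4]
opening: 14.0
grasp_force: 0.0
```

send_rows --rows '[{"wx": 0,"wy": 0,"wz": 0,"dx": 0,"dy": 0,"dz": 0,"fingers": 0.0},{"wx": 0,"wy": 0,"wz": 0,"dx": 0,"dy": 0,"dz": 0,"fingers": 0.0},{"wx": 0,"wy": 0,"wz": 0,"dx": 0,"dy": 0,"dz": 0,"fingers": 0.0},{"wx": 0,"wy": 0,"wz": 0,"dx": 0,"dy": 0,"dz": 0,"fingers": 0.0},{"wx": 0,"wy": 0,"wz": 0,"dx": 0,"dy": 0,"dz": 0,"fingers": 0.0},{"wx": 0,"wy": 0,"wz": 0,"dx": 0,"dy": 0,"dz": 0,"fingers": 0.0},{"wx": 0,"wy": 0,"wz": 0,"dx": 0,"dy": 0,"dz": 0,"fingers": 0.0},{"wx": 0,"wy": 0,"wz": 0,"dx": 0,"dy": 0,"dz": 0,"fingers": 0.0}]'

```text
time: 15.55
tool_pos: [547.1, -261.3, 14.9]
tcp_rot: [180.0, -0.0, 8.2]
ft_force: [0.3, -0.1, 5.1]
opening: 9.4
grasp_force: 59.2
```

```bash
python3 d.py 546.7 -261 14 8.2
```

```text
t 15.55 p [ 547.1 -261.3   14.9] rpy [ 1.7996e+02 -4.0000e-02  8.2500e+00] F [ 0.3 -0.1  5.1] op 9.4 q [-32.  25. 102.  -0.  53.  50.]
dx -0.4 dy -0.3 dz 0.9 wz 0.0
```

```bash
python3 - <<'E'
from fit import *
x=[];c=[]
for i in range(3):
    f,P=grab('top');r=fit([f],'punch',(559,57,-17),0);x.append(r[0])
    m=(P[...,2]>66)&(P[...,2]<78)&(P[...,0]>480)&(P[...,0]<700)&(P[...,1]>-60)&(P[...,1]<140)
    c.append(cv2.minAreaRect(P[m][:,:2].astype(np.float32)))
print(np.round(x,2),c)
E
```

```text
[[559.45  57.48 -16.69]
 [559.45  57.48 -16.69]
 [559.43  57.47 -16.69]] [((613.1611938476562, 40.32470703125), (150.6995086669922, 112.37120056152344), 73.11221313476562), ((612.9917602539062, 40.38547134399414), (150.09681701660156, 112.81401824951172), 73.32218170166016), ((613.0859985351562, 40.31114196777344), (150.2879638671875, 113.28590393066406), 73.3832015991211)]
```

send_rows --rows '[{"wx": 0,"wy": 0,"wz": 0,"dx": 0,"dy": 0,"dz": -0.005,"fingers": 0.0},{"wx": 0,"wy": 0,"wz": 0,"dx": 0,"dy": 0,"dz": -0.015,"fingers": 0.0},{"wx": 0,"wy": 0,"wz": 0,"dx": 0,"dy": 0,"dz": -0.02,"fingers": 0.0},{"wx": 0,"wy": 0,"wz": 6.3,"dx": 0,"dy": 0,"dz": -0.02,"fingers": 0.0},{"wx": 0,"wy": 0,"wz": 6.3,"dx": 0,"dy": 0,"dz": -0.02,"fingers": 0.0},{"wx": 0,"wy": 0,"wz": 6.3,"dx": 0,"dy": 0,"dz": -0.02,"fingers": 0.0},{"wx": 0,"wy": 0,"wz": 6.3,"dx": 0,"dy": 0,"dz": -0.01,"fingers": 0.0},{"wx": 0,"wy": 0,"wz": 0,"dx": 0,"dy": 0,"dz": 0,"fingers": 0.0}]'

```text
time: 16.7
tool_pos: [547.9, -261.7, 127.0]
tcp_rot: [179.9, -0.2, -16.9]
ft_force: [-0.1, -0.0, -1.8]
opening: 9.4
grasp_force: 58.4
```

```bash
python3 d.py 461.9 87.1 60 -16.9
```

```text
t 16.7 p [ 547.9 -261.7  127. ] rpy [179.94  -0.24 -16.88] F [-0.1 -0.  -1.8] op 9.4 q [-32.  16. 100.   0.  64.  75.]
dx -183.6 dy -308.8 dz 67.0 wz 0.0
```

send_rows --rows '[{"wx": 0,"wy": 0,"wz": 0,"dx": -0.023,"dy": -0.0385,"dz": 0,"fingers": 0.0},{"wx": 0,"wy": 0,"wz": 0,"dx": -0.023,"dy": -0.0385,"dz": 0,"fingers": 0.0},{"wx": 0,"wy": 0,"wz": 0,"dx": -0.023,"dy": -0.0385,"dz": 0,"fingers": 0.0},{"wx": 0,"wy": 0,"wz": 0,"dx": -0.023,"dy": -0.0385,"dz": 0,"fingers": 0.0},{"wx": 0,"wy": 0,"wz": 0,"dx": -0.023,"dy": -0.0385,"dz": 0,"fingers": 0.0},{"wx": 0,"wy": 0,"wz": 0,"dx": -0.023,"dy": -0.0385,"dz": 0,"fingers": 0.0},{"wx": 0,"wy": 0,"wz": 0,"dx": -0.023,"dy": -0.0385,"dz": 0,"fingers": 0.0},{"wx": 0,"wy": 0,"wz": 0,"dx": -0.023,"dy": -0.0385,"dz": 0,"fingers": 0.0}]'

```text
time: 17.7
tool_pos: [459.7, 88.6, 124.3]
tcp_rot: [-180.0, 0.0, -16.8]
ft_force: [-0.6, 0.0, -1.9]
opening: 9.4
grasp_force: 58.7
```

send_rows --rows '[{"wx": 0,"wy": 0,"wz": 0,"dx": 0,"dy": 0,"dz": 0.02,"fingers": 0.0},{"wx": 0,"wy": 0,"wz": 0,"dx": 0,"dy": 0,"dz": 0.02,"fingers": 0.0},{"wx": 0,"wy": 0,"wz": 0,"dx": 0,"dy": 0,"dz": 0.02,"fingers": 0.0},{"wx": 0,"wy": 0,"wz": 0,"dx": 0,"dy": 0,"dz": 0.01,"fingers": 0.0},{"wx": 0,"wy": 0,"wz": 0,"dx": 0,"dy": 0,"dz": 0,"fingers": 0.0},{"wx": 0,"wy": 0,"wz": 0,"dx": 0,"dy": 0,"dz": 0,"fingers": 0.0},{"wx": 0,"wy": 0,"wz": 0,"dx": 0,"dy": 0,"dz": 0,"fingers": 0.0},{"wx": 0,"wy": 0,"wz": 0,"dx": 0,"dy": 0,"dz": 0,"fingers": 0.0}]'

```text
time: 18.7
tool_pos: [461.1, 87.3, 54.9]
tcp_rot: [-180.0, -0.1, -17.0]
ft_force: [0.3, -0.5, -1.5]
opening: 9.4
grasp_force: 58.9
```

```bash
python3 d.py 462 86.4 45 -16.75; python3 - <<'E'
from fit import *
f,P=grab('scene');save(f,'e3.png',(190,160,310,260),5)
E
```

```text
t 18.7 p [461.1  87.3  54.9] rpy [-1.7998e+02 -7.0000e-02 -1.6950e+01] F [ 0.3 -0.5 -1.5] op 9.4 q [  2.   7. 120.   0.  53. 109.]
dx 1.1 dy 0.6 dz 9.9 wz -0.2
```

View pics/e3.png

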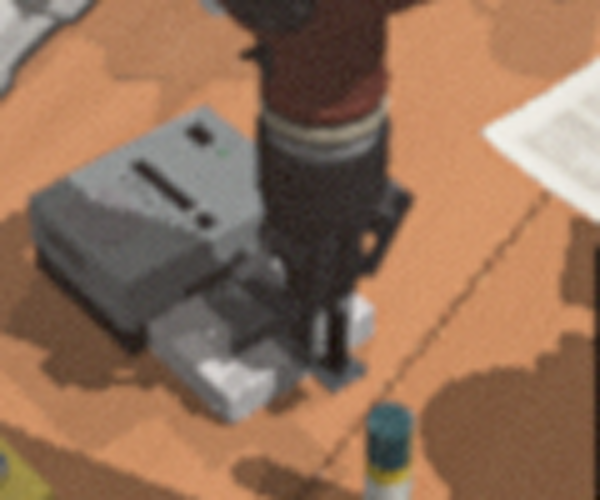

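send_rows --rows '[{"wx": 0,"wy": 0,"wz": -0.2,"dx": 0.001,"dy": 0.0006,"dz": 0.005,"fingers": 0.0},{"wx": 0,"wy": 0,"wz": 0,"dx": 0,"dy": 0,"dz": 0.002,"fingers": 0.0},{"wx": 0,"wy": 0,"wz": 0,"dx": 0,"dy": 0,"dz": 0.001,"fingers": 0.0},{"wx": 0,"wy": 0,"wz": 0,"dx": 0,"dy": 0,"dz": 0,"fingers": 0.0},{"wx": 0,"wy": 0,"wz": 0,"dx": 0,"dy": 0,"dz": 0.001,"fingers": 0.0},{"wx": 0,"wy": 0,"wz": 0,"dx": 0,"dy": 0,"dz": 0,"fingers": 0.0},{"wx": 0,"wy": 0,"wz": 0,"dx": 0,"dy": 0,"dz": 0,"fingers": 0.0},{"wx": 0,"wy": 0,"wz": 0,"dx": 0,"dy": 0,"dz": 0,"fingers": 0.0}]'

```text
time: 19.75
tool_pos: [461.3, 86.4, 45.4]
tcp_rot: [-180.0, -0.0, -16.8]
ft_force: [-0.4, 0.1, -1.6]
opening: 9.6
grasp_force: 58.9
```

send_rows --rows '[{"wx": 0,"wy": 0,"wz": 0,"dx": 0,"dy": 0,"dz": 0.0005,"fingers": 0.0},{"wx": 0,"wy": 0,"wz": 0,"dx": 0,"dy": 0,"dz": 0,"fingers": 0.0},{"wx": 0,"wy": 0,"wz": 0,"dx": 0,"dy": 0,"dz": 0,"fingers": 0.0},{"wx": 0,"wy": 0,"wz": 0,"dx": 0,"dy": 0,"dz": 0,"fingers": 0.0},{"wx": 0,"wy": 0,"wz": 0,"dx": 0,"dy": 0,"dz": 0.0005,"fingers": 0.0},{"wx": 0,"wy": 0,"wz": 0,"dx": 0,"dy": 0,"dz": 0,"fingers": 0.0},{"wx": 0,"wy": 0,"wz": 0,"dx": 0,"dy": 0,"dz": 0,"fingers": 0.0},{"wx": 0,"wy": 0,"wz": 0,"dx": 0,"dy": 0,"dz": 0,"fingers": 0.0}]'

```text
time: 20.75
tool_pos: [461.4, 86.5, 44.8]
tcp_rot: [180.0, 0.0, -16.8]
ft_force: [-3.1, -0.5, 5.6]
opening: 9.2
grasp_force: 59.9
```

```bash
python3 d.py 462 86.4 45 -16.75
```

```text
t 20.75 p [461.4  86.5  44.8] rpy [180.     0.   -16.75] F [-3.1 -0.5  5.6] op 9.2 q [  2.   8. 120.  -0.  52. 109.]
dx 0.6 dy -0.1 dz -0.2 wz -0.0
```

send_rows --rows '[{"wx": 0,"wy": 0,"wz": 0,"dx": 0,"dy": 0,"dz": -0.001,"fingers": 0.0},{"wx": 0,"wy": 0,"wz": 0,"dx": 0.003,"dy": 0,"dz": 0,"fingers": 0.0},{"wx": 0,"wy": 0,"wz": 0,"dx": 0.003,"dy": 0,"dz": 0,"fingers": 0.0},{"wx": 0,"wy": 0,"wz": 0,"dx": 0.003,"dy": 0,"dz": 0,"fingers": 0.0},{"wx": 0,"wy": 0,"wz": 0,"dx": 0.003,"dy": 0,"dz": 0,"fingers": 0.0},{"wx": 0,"wy": 0,"wz": 0,"dx": 0.003,"dy": 0,"dz": 0,"fingers": 0.0},{"wx": 0,"wy": 0,"wz": 0,"dx": 0,"dy": 0,"dz": 0,"fingers": 0.0},{"wx": 0,"wy": 0,"wz": 0,"dx": 0,"dy": 0,"dz": 0,"fingers": 0.0}]'

```text
time: 21.75
tool_pos: [475.6, 82.1, 45.3]
tcp_rot: [180.0, 0.0, -16.8]
ft_force: [0.2, 1.1, -2.7]
opening: 9.2
grasp_force: 59.1
```

```bash
python3 d.py 519.4 69.2 45.5 -16.75
```

```text
t 21.75 p [475.6  82.1  45.3] rpy [ 1.800e+02  1.000e-02 -1.676e+01] F [ 0.2  1.1 -2.7] op 9.2 q [  1.  10. 118.   0.  52. 108.]
dx 45.7 dy -0.3 dz -0.2 wz -0.0
```

send_rows --rows '[{"wx": 0,"wy": 0,"wz": 0,"dx": 0.004,"dy": 0,"dz": 0,"fingers": 0.0},{"wx": 0,"wy": 0,"wz": 0,"dx": 0.004,"dy": 0,"dz": 0,"fingers": 0.0},{"wx": 0,"wy": 0,"wz": 0,"dx": 0.004,"dy": 0,"dz": 0,"fingers": 0.0},{"wx": 0,"wy": 0,"wz": 0,"dx": 0.004,"dy": 0,"dz": 0,"fingers": 0.0},{"wx": 0,"wy": 0,"wz": 0,"dx": 0.004,"dy": 0,"dz": 0,"fingers": 0.0},{"wx": 0,"wy": 0,"wz": 0,"dx": 0.004,"dy": 0,"dz": 0,"fingers": 0.0},{"wx": 0,"wy": 0,"wz": 0,"dx": 0.004,"dy": 0,"dz": 0,"fingers": 0.0},{"wx": 0,"wy": 0,"wz": 0,"dx": 0.002,"dy": 0,"dz": 0,"fingers": 0.0}]'

```text
time: 22.75
tool_pos: [502.3, 73.9, 45.1]
tcp_rot: [180.0, 0.3, -16.8]
ft_force: [-6.6, 2.2, 4.3]
opening: 9.7
grasp_force: 60.0
```

```bash
python3 d.py 519.4 69.2 45.5 -16.75
```

```text
t 22.75 p [502.3  73.9  45.1] rpy [179.96   0.31 -16.76] F [-6.6  2.2  4.3] op 9.7 q [  0.  13. 115.   0.  53. 107.]
dx 17.7 dy -0.4 dz -0.4 wz -0.0
```

send_rows --rows '[{"wx": 0,"wy": 0,"wz": 0,"dx": 0.002,"dy": 0,"dz": -0.0003,"fingers": 0.0},{"wx": 0,"wy": 0,"wz": 0,"dx": 0.002,"dy": 0,"dz": 0,"fingers": 0.0},{"wx": 0,"wy": 0,"wz": 0,"dx": 0.002,"dy": 0,"dz": 0,"fingers": 0.0},{"wx": 0,"wy": 0,"wz": 0,"dx": 0.002,"dy": 0,"dz": 0,"fingers": 0.0},{"wx": 0,"wy": 0,"wz": 0,"dx": 0.002,"dy": 0,"dz": 0,"fingers": 0.0},{"wx": 0,"wy": 0,"wz": 0,"dx": 0.001,"dy": 0,"dz": 0,"fingers": 0.0},{"wx": 0,"wy": 0,"wz": 0,"dx": 0,"dy": 0,"dz": 0,"fingers": 0.0},{"wx": 0,"wy": 0,"wz": 0,"dx": 0,"dy": 0,"dz": 0,"fingers": 0.0}]'

```text
time: 23.75
tool_pos: [512.9, 70.8, 45.2]
tcp_rot: [180.0, 0.3, -16.8]
ft_force: [-5.4, 1.4, 3.0]
opening: 9.2
grasp_force: 59.7
```

```bash
python3 d.py 519.4 69.2 45.5 -16.75
```

```text
t 23.75 p [512.9  70.8  45.2] rpy [179.96   0.28 -16.76] F [-5.4  1.4  3. ] op 9.2 q [  0.  14. 114.   0.  53. 107.]
dx 6.7 dy -0.4 dz -0.3 wz -0.0
```

Expected about 6–7 mm to contact; advance in 1 mm steps and then read.

send_rows --rows '[{"wx": 0,"wy": 0,"wz": 0,"dx": 0.001,"dy": 0,"dz": 0,"fingers": 0.0},{"wx": 0,"wy": 0,"wz": 0,"dx": 0.001,"dy": 0,"dz": 0,"fingers": 0.0},{"wx": 0,"wy": 0,"wz": 0,"dx": 0.001,"dy": 0,"dz": 0,"fingers": 0.0},{"wx": 0,"wy": 0,"wz": 0,"dx": 0.001,"dy": 0,"dz": 0,"fingers": 0.0},{"wx": 0,"wy": 0,"wz": 0,"dx": 0,"dy": 0,"dz": 0,"fingers": 0.0},{"wx": 0,"wy": 0,"wz": 0,"dx": 0,"dy": 0,"dz": 0,"fingers": 0.0},{"wx": 0,"wy": 0,"wz": 0,"dx": 0,"dy": 0,"dz": 0,"fingers": 0.0},{"wx": 0,"wy": 0,"wz": 0,"dx": 0,"dy": 0,"dz": 0,"fingers": 0.0}]'

```text
time: 24.75
tool_pos: [516.7, 69.6, 45.2]
tcp_rot: [180.0, 0.3, -16.8]
ft_force: [-5.0, 2.5, 2.8]
opening: 9.3
grasp_force: 59.7
```

send_rows --rows '[{"wx": 0,"wy": 0,"wz": 0,"dx": 0.001,"dy": 0,"dz": 0,"fingers": 0.0},{"wx": 0,"wy": 0,"wz": 0,"dx": 0,"dy": 0,"dz": 0,"fingers": 0.0},{"wx": 0,"wy": 0,"wz": 0,"dx": 0,"dy": 0,"dz": 0,"fingers": 0.0},{"wx": 0,"wy": 0,"wz": 0,"dx": 0,"dy": 0,"dz": 0,"fingers": 0.0},{"wx": 0,"wy": 0,"wz": 0,"dx": 0,"dy": 0,"dz": 0,"fingers": 0.0},{"wx": 0,"wy": 0,"wz": 0,"dx": 0,"dy": 0,"dz": 0,"fingers": 0.0},{"wx": 0,"wy": 0,"wz": 0,"dx": 0,"dy": 0,"dz": 0,"fingers": 0.0},{"wx": 0,"wy": 0,"wz": 0,"dx": 0,"dy": 0,"dz": 0,"fingers": 0.0}]'

```text
time: 25.75
tool_pos: [517.6, 69.3, 45.2]
tcp_rot: [180.0, 0.3, -16.8]
ft_force: [-5.3, 1.9, 2.5]
opening: 9.6
grasp_force: 59.7
```

send_rows --rows '[{"wx": 0,"wy": 0,"wz": 0,"dx": 0.0005,"dy": 0,"dz": 0,"fingers": 0.0},{"wx": 0,"wy": 0,"wz": 0,"dx": 0,"dy": 0,"dz": 0,"fingers": 0.0},{"wx": 0,"wy": 0,"wz": 0,"dx": 0,"dy": 0,"dz": 0,"fingers": 0.0},{"wx": 0,"wy": 0,"wz": 0,"dx": 0.0005,"dy": 0,"dz": 0,"fingers": 0.0},{"wx": 0,"wy": 0,"wz": 0,"dx": 0,"dy": 0,"dz": 0,"fingers": 0.0},{"wx": 0,"wy": 0,"wz": 0,"dx": 0,"dy": 0,"dz": 0,"fingers": 0.0},{"wx": 0,"wy": 0,"wz": 0,"dx": 0,"dy": 0,"dz": 0,"fingers": 0.0},{"wx": 0,"wy": 0,"wz": 0,"dx": 0,"dy": 0,"dz": 0,"fingers": 0.0}]'

```text
time: 26.75
tool_pos: [518.5, 69.1, 45.2]
tcp_rot: [180.0, 0.3, -16.8]
ft_force: [-5.7, 1.2, 3.0]
opening: 9.3
grasp_force: 59.7
```

send_rows --rows '[{"wx": 0,"wy": 0,"wz": 0,"dx": 0.0005,"dy": 0,"dz": 0,"fingers": 0.0},{"wx": 0,"wy": 0,"wz": 0,"dx": 0,"dy": 0,"dz": 0,"fingers": 0.0},{"wx": 0,"wy": 0,"wz": 0,"dx": 0,"dy": 0,"dz": 0,"fingers": 0.0},{"wx": 0,"wy": 0,"wz": 0,"dx": 0.0005,"dy": 0,"dz": 0,"fingers": 0.0},{"wx": 0,"wy": 0,"wz": 0,"dx": 0,"dy": 0,"dz": 0,"fingers": 0.0},{"wx": 0,"wy": 0,"wz": 0,"dx": 0,"dy": 0,"dz": 0,"fingers": 0.0},{"wx": 0,"wy": 0,"wz": 0,"dx": 0,"dy": 0,"dz": 0,"fingers": 0.0},{"wx": 0,"wy": 0,"wz": 0,"dx": 0,"dy": 0,"dz": 0,"fingers": 0.0}]'

```text
time: 27.75
tool_pos: [519.5, 68.8, 45.2]
tcp_rot: [180.0, 0.3, -16.8]
ft_force: [-5.6, 1.9, 2.7]
opening: 9.3
grasp_force: 59.7
```

send_rows --rows '[{"wx": 0,"wy": 0,"wz": 0,"dx": 0.0005,"dy": 0,"dz": 0,"fingers": 0.0},{"wx": 0,"wy": 0,"wz": 0,"dx": 0,"dy": 0,"dz": 0,"fingers": 0.0},{"wx": 0,"wy": 0,"wz": 0,"dx": 0,"dy": 0,"dz": 0,"fingers": 0.0},{"wx": 0,"wy": 0,"wz": 0,"dx": 0.0005,"dy": 0,"dz": 0,"fingers": 0.0},{"wx": 0,"wy": 0,"wz": 0,"dx": 0,"dy": 0,"dz": 0,"fingers": 0.0},{"wx": 0,"wy": 0,"wz": 0,"dx": 0,"dy": 0,"dz": 0,"fingers": 0.0},{"wx": 0,"wy": 0,"wz": 0,"dx": 0,"dy": 0,"dz": 0,"fingers": 0.0},{"wx": 0,"wy": 0,"wz": 0,"dx": 0,"dy": 0,"dz": 0,"fingers": 0.0}]'

```text
time: 28.75
tool_pos: [519.5, 68.8, 45.2]
tcp_rot: [179.9, 0.4, -16.8]
ft_force: [-9.0, 2.0, 5.7]
opening: 9.2
grasp_force: 60.1
```

send_rows --rows '[{"wx": 0,"wy": 0,"wz": 0,"dx": 0.0005,"dy": 0,"dz": 0,"fingers": 0.0},{"wx": 0,"wy": 0,"wz": 0,"dx": 0,"dy": 0,"dz": 0,"fingers": 0.0},{"wx": 0,"wy": 0,"wz": 0,"dx": 0,"dy": 0,"dz": 0,"fingers": 0.0},{"wx": 0,"wy": 0,"wz": 0,"dx": 0.0005,"dy": 0,"dz": 0,"fingers": 0.0},{"wx": 0,"wy": 0,"wz": 0,"dx": 0,"dy": 0,"dz": 0,"fingers": 0.0},{"wx": 0,"wy": 0,"wz": 0,"dx": 0,"dy": 0,"dz": 0,"fingers": 0.0},{"wx": 0,"wy": 0,"wz": 0,"dx": 0,"dy": 0,"dz": 0,"fingers": 0.0},{"wx": 0,"wy": 0,"wz": 0,"dx": 0,"dy": 0,"dz": 0,"fingers": 0.0}]'

```text
time: 29.75
tool_pos: [519.4, 68.8, 45.2]
tcp_rot: [179.9, 0.6, -16.8]
ft_force: [-11.7, 3.1, 7.5]
opening: 9.7
grasp_force: 60.5
```

send_rows --rows '[{"wx": 0,"wy": 0,"wz": 0,"dx": -0.002,"dy": 0,"dz": 0,"fingers": 0.0},{"wx": 0,"wy": 0,"wz": 0,"dx": -0.003,"dy": 0,"dz": -0.0003,"fingers": 0.0},{"wx": 0,"wy": 0,"wz": 0,"dx": -0.006,"dy": 0,"dz": 0,"fingers": 0.0},{"wx": 0,"wy": 0,"wz": 0,"dx": -0.01,"dy": 0,"dz": 0,"fingers": 0.0},{"wx": 0,"wy": 0,"wz": 0,"dx": -0.01,"dy": 0,"dz": 0,"fingers": 0.0},{"wx": 0,"wy": 0,"wz": 0,"dx": -0.01,"dy": 0,"dz": 0,"fingers": 0.0},{"wx": 0,"wy": 0,"wz": 0,"dx": -0.01,"dy": 0,"dz": 0,"fingers": 0.0},{"wx": 0,"wy": 0,"wz": 0,"dx": -0.011,"dy": 0,"dz": 0,"fingers": 0.0}]'

```text
time: 30.75
tool_pos: [463.5, 85.8, 46.0]
tcp_rot: [-180.0, -0.0, -16.8]
ft_force: [-0.2, 0.3, -2.1]
opening: 9.3
grasp_force: 58.9
```

send_rows --rows '[{"wx": 0,"wy": 0,"wz": 0,"dx": 0,"dy": 0,"dz": -0.01,"fingers": 0.0},{"wx": 0,"wy": 0,"wz": 0,"dx": 0,"dy": 0,"dz": -0.02,"fingers": 0.0},{"wx": 0,"wy": 0,"wz": 0,"dx": 0,"dy": 0,"dz": -0.02,"fingers": 0.0},{"wx": 0,"wy": 0,"wz": 0,"dx": 0,"dy": 0,"dz": -0.02,"fingers": 0.0},{"wx": 0,"wy": 0,"wz": 0,"dx": 0,"dy": 0,"dz": -0.015,"fingers": 0.0},{"wx": 0,"wy": 0,"wz": 0,"dx": 0,"dy": 0,"dz": 0,"fingers": 0.0},{"wx": 0,"wy": 0,"wz": 0,"dx": 0,"dy": 0,"dz": 0,"fingers": 0.0},{"wx": 0,"wy": 0,"wz": 0,"dx": 0,"dy": 0,"dz": 0,"fingers": 0.0}]'

```text
time: 31.75
tool_pos: [463.3, 85.5, 129.8]
tcp_rot: [180.0, 0.1, -16.8]
ft_force: [0.4, -0.1, -1.6]
opening: 9.2
grasp_force: 59.0
```

```bash
python3 d.py 547.1 -261.3 14.9 8.25
```

```text
t 31.75 p [463.3  85.5 129.8] rpy [ 1.7996e+02  1.2000e-01 -1.6760e+01] F [ 0.4 -0.1 -1.6] op 9.2 q [  2.   0. 118.   0.  62. 109.]
dx 180.3 dy 307.9 dz 114.9 wz -25.0
```

send_rows --rows '[{"wx": 0,"wy": 0,"wz": 0,"dx": 0.0225,"dy": 0.0385,"dz": 0,"fingers": 0.0},{"wx": 0,"wy": 0,"wz": 0,"dx": 0.0225,"dy": 0.0385,"dz": 0,"fingers": 0.0},{"wx": 0,"wy": 0,"wz": 0,"dx": 0.0225,"dy": 0.0385,"dz": 0,"fingers": 0.0},{"wx": 0,"wy": 0,"wz": 0,"dx": 0.0225,"dy": 0.0385,"dz": 0,"fingers": 0.0},{"wx": 0,"wy": 0,"wz": 0,"dx": 0.0225,"dy": 0.0385,"dz": 0,"fingers": 0.0},{"wx": 0,"wy": 0,"wz": 0,"dx": 0.0225,"dy": 0.0385,"dz": 0,"fingers": 0.0},{"wx": 0,"wy": 0,"wz": 0,"dx": 0.0225,"dy": 0.0385,"dz": 0,"fingers": 0.0},{"wx": 0,"wy": 0,"wz": 0,"dx": 0.0225,"dy": 0.0385,"dz": 0,"fingers": 0.0}]'

```text
time: 32.75
tool_pos: [547.4, -262.4, 129.6]
tcp_rot: [-180.0, 0.1, -16.8]
ft_force: [0.5, 0.1, -0.9]
opening: 9.0
grasp_force: 59.0
```

send_rows --rows '[{"wx": 0,"wy": 0,"wz": -8.3,"dx": 0,"dy": 0,"dz": 0.02,"fingers": 0.0},{"wx": 0,"wy": 0,"wz": -8.3,"dx": 0,"dy": 0,"dz": 0.02,"fingers": 0.0},{"wx": 0,"wy": 0,"wz": -8.4,"dx": 0,"dy": 0,"dz": 0.02,"fingers": 0.0},{"wx": 0,"wy": 0,"wz": 0,"dx": 0,"dy": 0,"dz": 0.02,"fingers": 0.0},{"wx": 0,"wy": 0,"wz": 0,"dx": 0,"dy": 0,"dz": 0.01,"fingers": 0.0},{"wx": 0,"wy": 0,"wz": 0,"dx": 0,"dy": 0,"dz": 0.01,"fingers": 0.0},{"wx": 0,"wy": 0,"wz": 0,"dx": 0,"dy": 0,"dz": 0,"fingers": 0.0},{"wx": 0,"wy": 0,"wz": 0,"dx": 0,"dy": 0,"dz": 0,"fingers": 0.0}]'

```text
time: 33.75
tool_pos: [548.3, -261.6, 31.6]
tcp_rot: [180.0, -0.1, 8.2]
ft_force: [0.0, -0.2, -1.8]
opening: 9.1
grasp_force: 59.2
```

```bash
python3 d.py 547.1 -261.3 14.9 8.25
```

```text
t 33.75 p [ 548.3 -261.6   31.6] rpy [ 1.7995e+02 -6.0000e-02  8.2300e+00] F [ 0.  -0.2 -1.8] op 9.1 q [-32.  24. 102.  -0.  54.  50.]
dx -1.2 dy -0.4 dz 16.7 wz -0.0
```

send_rows --rows '[{"wx": 0,"wy": 0,"wz": 0,"dx": -0.001,"dy": -0.0003,"dz": 0.008,"fingers": 0.0},{"wx": 0,"wy": 0,"wz": 0,"dx": 0,"dy": 0,"dz": 0.005,"fingers": 0.0},{"wx": 0,"wy": 0,"wz": 0,"dx": 0,"dy": 0,"dz": 0.002,"fingers": 0.0},{"wx": 0,"wy": 0,"wz": 0,"dx": 0,"dy": 0,"dz": 0.001,"fingers": 0.0},{"wx": 0,"wy": 0,"wz": 0,"dx": 0,"dy": 0,"dz": 0,"fingers": 0.0},{"wx": 0,"wy": 0,"wz": 0,"dx": 0,"dy": 0,"dz": 0,"fingers": 0.0},{"wx": 0,"wy": 0,"wz": 0,"dx": 0,"dy": 0,"dz": 0,"fingers": 0.0},{"wx": 0,"wy": 0,"wz": 0,"dx": 0,"dy": 0,"dz": 0,"fingers": 0.0}]'

```text
time: 34.75
tool_pos: [546.9, -261.2, 15.0]
tcp_rot: [180.0, -0.0, 8.2]
ft_force: [-0.3, -0.4, -1.3]
opening: 9.5
grasp_force: 59.3
```

```bash
python3 d.py 547.1 -261.3 14.9 8.25
```

```text
t 34.75 p [ 546.9 -261.2   15. ] rpy [ 1.7999e+02 -2.0000e-02  8.2400e+00] F [-0.3 -0.4 -1.3] op 9.5 q [-32.  25. 102.   0.  53.  50.]
dx 0.2 dy 0.1 dz 0.1 wz -0.0
```

send_rows --rows '[{"wx": 0,"wy": 0,"wz": 0,"dx": 0,"dy": 0,"dz": 0.0005,"fingers": 0.0},{"wx": 0,"wy": 0,"wz": 0,"dx": 0,"dy": 0,"dz": 0,"fingers": 0.0},{"wx": 0,"wy": 0,"wz": 0,"dx": 0,"dy": 0,"dz": 0,"fingers": 0.014},{"wx": 0,"wy": 0,"wz": 0,"dx": 0,"dy": 0,"dz": 0,"fingers": 0.03},{"wx": 0,"wy": 0,"wz": 0,"dx": 0,"dy": 0,"dz": 0,"fingers": 0.044},{"wx": 0,"wy": 0,"wz": 0,"dx": 0,"dy": 0,"dz": -0.005,"fingers": 0.044},{"wx": 0,"wy": 0,"wz": 0,"dx": 0,"dy": 0,"dz": -0.02,"fingers": 0.044},{"wx": 0,"wy": 0,"wz": 0,"dx": 0,"dy": 0,"dz": -0.04,"fingers": 0.044}]'

```text
time: 35.75
tool_pos: [545.4, -260.3, 79.3]
tcp_rot: [-179.9, 0.2, 8.2]
ft_force: [0.9, 0.3, 0.7]
opening: 44.2
grasp_force: 0.0
```

send_rows --rows '[{"wx": 0,"wy": 0,"wz": 0,"dx": 0,"dy": 0,"dz": -0.05,"fingers": 0.044},{"wx": 0,"wy": 0,"wz": 0,"dx": 0,"dy": 0,"dz": -0.05,"fingers": 0.044},{"wx": 0,"wy": 0,"wz": 0,"dx": -0.03,"dy": 0.03,"dz": -0.03,"fingers": 0.044},{"wx": 0,"wy": 0,"wz": 0,"dx": -0.035,"dy": 0.035,"dz": 0,"fingers": 0.044},{"wx": 0,"wy": 0,"wz": 0,"dx": -0.035,"dy": 0.035,"dz": 0,"fingers": 0.044},{"wx": 0,"wy": 0,"wz": 0,"dx": -0.035,"dy": 0.035,"dz": 0,"fingers": 0.044},{"wx": 0,"wy": 0,"wz": 0,"dx": -0.035,"dy": 0.035,"dz": 0,"fingers": 0.044},{"wx": 0,"wy": 0,"wz": 0,"dx": 0,"dy": 0,"dz": 0,"fingers": 0.044}]'

```text
time: 36.75
tool_pos: [400.9, -456.7, 211.3]
tcp_rot: [179.8, -0.0, 8.0]
ft_force: [1.0, -0.1, -0.5]
opening: 44.1
grasp_force: 0.0
```

```bash
python3 - <<'E'
from fit import *
s=robot.get_state();print(s['time'],s['tool_pos'],s['ft_force'])
f,P=grab('top');save(f,'fin.png',(110,130,370,260),3)
for n,p,z in (('gauge_long',(588,-255,8),0),('gauge_short',(453,296,-17),0),('eraser',(599,270,-16),12.5)): print(n,fit([f],n,p,z,5 if n!='eraser' else 10))
E
```

```text
36.75 [ 400.92445816 -456.71771816  211.345148  ] [ 0.95264916 -0.09454505 -0.50173081]
gauge_long (array([ 588.41073527, -255.03068885,    8.47383063]), np.float64(0.15132769426308915))
gauge_short (array([452.94966673, 295.95116227, -17.002041  ]), np.float64(0.09393221908580575))
eraser (array([601.03102896, 271.5898841 , -21.97370901]), np.float64(0.3254168051201427))
```

View pics/fin.png

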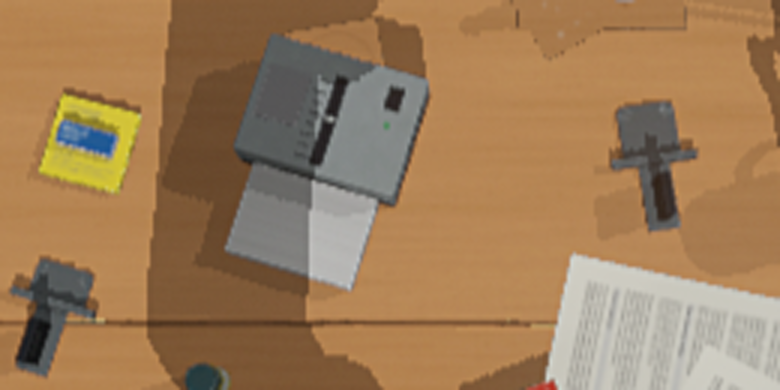

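```bash
python3 -c "
from cell import robot
print(robot.job_done())"
```

```text
the job is handed in; nothing more can be done
None
```

The job is handed in at about 37 s: the eraser lies flat on the middle of the sticky pad, the depth stop is set with the long gauge (crossbar seated at about 12 N), and the gauge is back within about 1 mm of where it lay. The last picture shows the pointer moved about 28 mm, the short gauge untouched and nothing else visibly disturbed, though not every bystander was in that view.

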